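# Unlock the long tool chest on the garage bench

## Robot

A 6-joint arm with a two-finger parallel gripper is mounted at the origin on the work surface. World frame = base frame: x ahead of the robot, y to its left, z up, the work surface at z = 0. Lengths are in m, angles in rad, forces in N, time in s.
With the tool pointing down it reaches from about 0.325 to 0.85 m from the base axis. Payload 4.4 kg.
Tool frame: the origin (TCP) lies on the centre line of the jaws, within the pads' length; the fingertips stand 22 mm ahead of it and the grasp point (between the pads) lies 3 mm ahead of it; z points along the fingers, y is the direction in which the jaws open and shut (so a half turn about z gives the same grasp; the last joint's range is limited). The gripper opens to 94 mm and grips with 3 to 60 N. Pads are 16 mm wide; open, the fingers measure 119 mm over their backs; the gripper's body (75 mm by 177 mm) begins 78 mm behind the grasp point.
Start: joints at [1.032, 0.207, 1.542, -0, 1.393, -0.15], TCP at [0.218, 0.532, 0.227] pointing down, gripper open.
Joint ranges: [-2.73, 2.73], [-0.86, 2.22], [0.23, 2.46], [-1.11, 4.25], [0.08, 2.63], [-2.82, 2.82]. Speed limits (rad/s): [2.79, 2.79, 3.14, 3.14, 3.14, 3.14].

## Interface

Orientations are given as a unit quaternion [x, y, z, w].
In Python, from plant import * gives the robot as it stands. The module is installed in compiled form; this text tells all that it offers.
- The arm moves only by the shell command python3 -m inch 'ROWS' [FORCE]. ROWS is JSON, a list of rows, each a list of 3 entries, a list of its own where there are three numbers: the opening, from -1 (shut) to 1 (fully open), so that 0 is half open, then the shift along the tool's x, y, z in mm, then the turn about the tool's z in rad. In form: [[claw, [tx, ty, tz], roll], ...]. A call has exactly 5 rows; each row shifts and turns the commanded pose from where the row before left it, along the tool's axes as they then stand; what a row does not reach is not made up. A row lasts 1/8 s, in which the tool goes at most 62.5 mm and 10.7 degrees, less where a joint would pass 70% of its speed; a pose out of reach is approached as far as the arm can. A call with a gripper value outside its range is refused whole. The fingers move at their own pace and stop on an object; FORCE is the grip in N (left out, the last holds). Time passes only in rows, so rows that do not move let the fingers close, or fill a call up. It gives the time, the measured TCP pose, the force and the opening at its end, in the units of the state.
- get_obs(): the state, without advancing time (a new reading comes with each control period).
- read_camera(name): name is "scene" or "top" or "wrist"; returns a dict with "frame" (400x640x3 uint8, blue, green, red), "vertical_fov" (degrees; the focal length in pixels is half the picture's height over the tangent of half this angle, whatever the lens; pixels are square), "cx", "cy" (the principal point, pixels), "pose" (4x4, takes a point from camera to world coordinates); the wrist camera has in their place "mount" (4x4, takes a point from camera to tool coordinates, whose origin is the TCP and whose axes are the flange's). Camera axes: x right, y down, z forward; pixel columns grow to the right and rows downward; lengths in m; the calibration is good to about 2 mm. A picture is of the moment at which its call begins: read the wrist's pose just before it. There is no depth.
- finish_job(): hands the job in, once; it reports no verdict.
Trained networks look in a picture, given as the dict that the camera call returned (one of the last four; its "shot" number tells which), for a name from the list of things; names that differ only in an ending like _2 or _b are one class to them, and where a whole thing is asked for, a point or a joint stands for the part that bears it (a point fixed in the world has none). Each returns a list of dicts, best first, with "conf" (0 to 1); they miss things now and then, are a little off and sometimes report something else, mostly with a low value. They report only what shows in the picture. A call takes as long as a camera call.
- trace(target, picture): "region" (400x640 bool, what is visible of it) and "box" ([centre column, centre row, width, height] in pixels, round what is visible of it).
The state is a dict: "t": time; "q": joint angles; "dq": joint speeds; "effort": joint torques, N m; "tcp_pos": TCP position; "eef_rot": TCP orientation; "force": force on the tool from outside, world axes, zero at the start; "torque": the same for the moment, N m; "grip_width": finger opening in m.
Only numpy, scipy, OpenCV 4.12 (cv2) and the standard library are available. Lean on these libraries where they do the work, as an engineer would, in place of code of your own. Each camera call takes 0.05 s, during which the arm holds its last target.

## Task

Unlock the long steel tool chest on the bench: turn the numbered dial on its lid until the white-lined pointer stands at 5, then draw the slide bolt on the same lid fully back towards the dial. Then let go and move clear.

Things in the scene. Friction and masses are not known exactly. Their poses are not given: they have to be found in the camera images.
- dial_grip (a point): Black dial on the long fixed steel chest (320 x 170 mm, lid 75 mm above bench; not the smaller cash box). Grip bar 50 long, 14 thick, 36 high, upright on a 54 mm disc 5 mm thick, over a white 100 mm square plate (top 18 mm above lid) with numerals 0-8. Point: on the vertical turning axis, 46 mm above lid, 14 mm below the bar's top. x: along the bar to its white-lined pointer end; z up.
- dial (a joint): Dial angle in rad, growing clockwise seen from above: 0 at numeral 0, 0.698 more per numeral, so numeral 5 is 3.49. Stops at 0 and 5.6. Starts between about 3 and just past 4; stays where left (friction 0.05 N m). The bolt is locked unless the dial is within about 12 degrees of 5; once it is drawn the dial is held there.
- bolt_grip (a point): Upright round steel knob, 18 mm diameter, of the slide bolt on the long chest's lid. Its top is 53 mm above the lid; the bolt's rod under it (8 mm wide) has its top 14 mm above the lid. Point: on the knob's axis, 39 mm above the lid, 14 mm below its top, 150 mm from the dial's axis when shut. y: along the bolt towards the dial, the way it is drawn; z up.
- bolt (a joint): Travel of the bolt in m: 0 shut, 0.035 fully back at its stop, towards the dial. Slides with about 2 N of friction and stays where it is left. While locked it moves 5 mm at most.

How it is judged:
On the way, in this order (a step that is already met when the one before it is completed fails the run):
1. the dial's pointer is at 5, within 11 degrees, with the bolt still shut (value of joint dial between 3.3 and 3.68 rad and value of joint bolt below 0.008 m), for 0.2 s.
2. the bolt is drawn back (value of joint bolt above 0.027 m), for 0.2 s.
At the end, for the whole second after the job is handed in: The bolt of the long chest is drawn back at least 25 mm of its 35 mm and at rest, and its dial still points at 5 within 15 degrees (value of joint bolt above 0.025 m and value of joint dial between 3.23 and 3.75 rad and velocity of joint bolt between -0.01 and 0.01 m/s); the robot touches nothing.
It also fails if it takes over 45 s, if anything falls off the work surface, if the arm or the gripper's body presses on something with over 40 N, if the wrist force passes 120 N, or if a joint passes its speed limit or range.

## Working session

There is one attempt and no reset: what is moved stays moved. The work goes in short steps, Python scripts to look and compute and a shell command to move; the robot and the scene stay as the last step left them, time stands still between calls to the robot, and variables do not carry over. Pictures are saved under pics/ and viewed, and the job is handed in when it is done.

```bash
mkdir -p pics; cat > h.py <<'E'
from plant import *
import numpy as np, cv2
from scipy.spatial.transform import Rotation as R
def cam(name,save=None):
    o=get_obs(); p=read_camera(name)
    if 'pose' in p: T=np.array(p['pose'])
    else:
        W=np.eye(4); W[:3,:3]=R.from_quat(o['eef_rot']).as_matrix(); W[:3,3]=o['tcp_pos']; T=W@np.array(p['mount'])
    f=200/np.tan(np.radians(p['vertical_fov'])/2)
    if save: cv2.imwrite('pics/'+save,p['frame'])
    return p,T,f
def ray(p,T,f,u,v,z):
    d=T[:3,:3]@np.array([(u-p['cx'])/f,(v-p['cy'])/f,1]); c=T[:3,3]
    return c+d*(z-c[2])/d[2]
def proj(p,T,f,X):
    x=T[:3,:3].T@(np.array(X)-T[:3,3]); return p['cx']+f*x[0]/x[2],p['cy']+f*x[1]/x[2]
E
python3 - <<'E'
from h import *
o=get_obs();print({k:np.round(v,3) for k,v in o.items()})
for n in ['top','scene','wrist']:
    p,T,f=cam(n,n+'0.png');print(n,p['cx'],p['cy'],f,np.round(T,3).tolist())
    for t in ['dial_grip','bolt_grip']:
        for r in trace(t,p)[:2]: print(t,r['conf'],np.round(r['box'],1))
E
```

```text
{'t': np.float64(0.0), 'q': array([ 1.031,  0.207,  1.543, -0.   ,  1.393, -0.15 ]), 'dq': array([-0.   ,  0.   ,  0.001, -0.   , -0.   ,  0.001]), 'effort': array([ 0.0000e+00, -3.7088e+01, -2.8142e+01,  7.0000e-02,  3.6000e-02,
       -0.0000e+00]), 'tcp_pos': array([0.218, 0.531, 0.226]), 'eef_rot': array([ 0.193,  0.981, -0.001, -0.   ]), 'force': array([ 0.088, -0.727, -0.252]), 'torque': array([-0.006,  0.019, -0.015]), 'grip_width': np.float64(0.094)}
top 315.63149551549924 188.9652304875822 412.4595352118908 [[-0.029, -0.981, 0.191, 0.45], [-0.999, 0.023, -0.036, 0.06], [0.031, -0.192, -0.981, 0.786], [0.0, 0.0, 0.0, 1.0]]
dial_grip 0.62 [353.3 180.8  38.   31.4]
bolt_grip 0.64 [436.6 190.2 111.5  15.4]
scene 316.1978951743496 201.0423593085766 486.1816810931786 [[-0.118, 0.676, -0.728, 1.114], [0.993, 0.081, -0.086, 0.122], [0.001, -0.733, -0.68, 0.673], [0.0, 0.0, 0.0, 1.0]]
dial_grip 0.66 [263.2 236.6  32.1  39.1]
bolt_grip 0.6 [179.4 226.8 108.8  36. ]
wrist 316.9161939669511 197.54429353964545 298.6825111006332 [[0.379, 0.9, 0.217, 0.154], [0.925, -0.368, -0.091, 0.558], [-0.002, 0.235, -0.972, 0.385], [0.0, 0.0, 0.0, 1.0]]
```

View pics/top0.png

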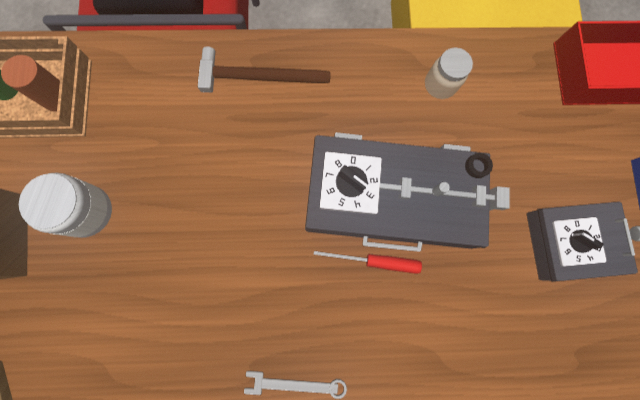

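View pics/scene0.png

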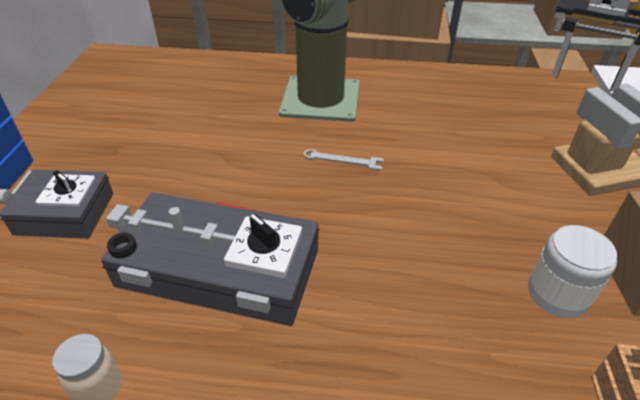

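```bash
python3 -c "
import cv2
a=cv2.imread('pics/top0.png')[130:250,290:530];cv2.imwrite('pics/top0z.png',cv2.resize(a,None,fx=3.3,fy=3.3,interpolation=2))
a=cv2.imread('pics/scene0.png')[180:300,110:310];cv2.imwrite('pics/scene0z.png',cv2.resize(a,None,fx=4,fy=4,interpolation=2))"
```

```text
(no output)
```

View pics/top0z.png

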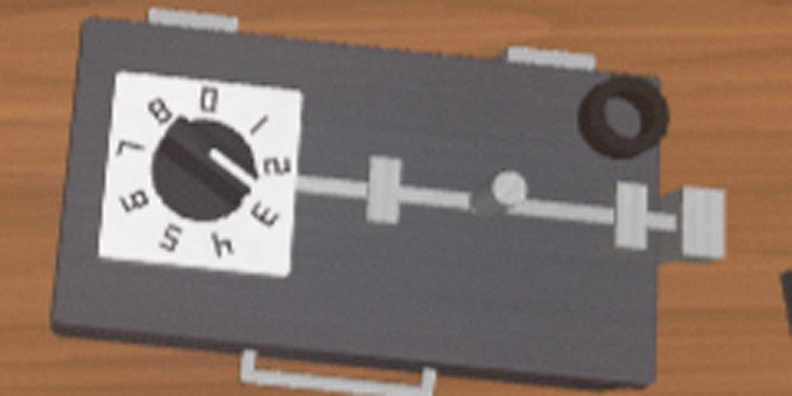

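View pics/scene0z.png

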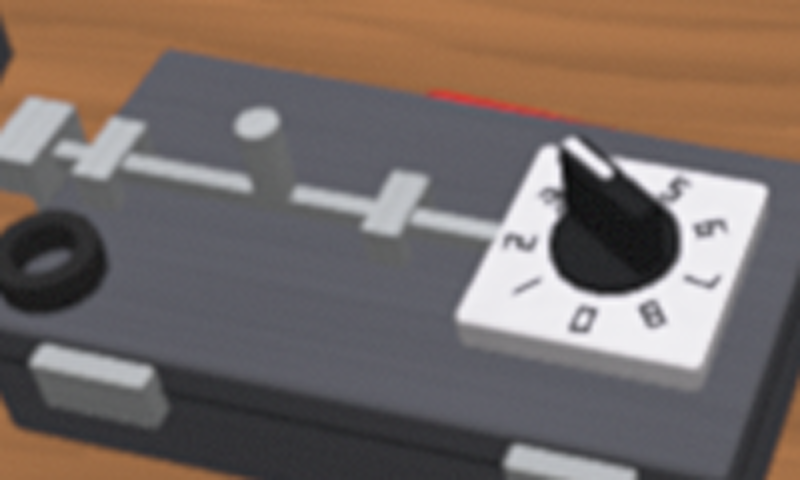

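```bash
python3 - <<'E'
from h import *
p,T,f=cam('top')
Z=lambda a:(290+(a[0]+.5)/3.3-.5,130+(a[1]+.5)/3.3-.5)
C=[ray(p,T,f,*Z(a),.093) for a in [(117,72),(302,91),(290,276),(99,257)]]
C=np.array(C);print(C.round(4));print('plate c',C.mean(0)); print([np.linalg.norm(C[i]-C[i-1]) for i in range(4)])
k=ray(p,T,f,*Z((509,189)),.128);print('knob',k, np.linalg.norm((k-C.mean(0))[:2]))
w0=ray(p,T,f,*Z((212,152)),.135);w1=ray(p,T,f,*Z((252,181)),.135);print('line',w0,w1)
c=C.mean(0)
d=np.arctan2(*(w1-w0)[:2][::-1]); print('line ang deg',np.degrees(d),'from centre',np.degrees(np.arctan2(*(w1-c)[:2][::-1])))
print('bolt dir', np.degrees(np.arctan2(*(c-k)[:2][::-1])))
for n,a in {0:(208,99),1:(260,124),2:(277,166),3:(265,214),4:(222,245),5:(171,238),6:(134,202),7:(131,147),8:(159,110)}.items():
    q=ray(p,T,f,*Z(a),.093)-c; print(n,np.degrees(np.arctan2(q[1],q[0])).round(1),np.hypot(*q[:2]).round(4))
p,T,f=cam('scene')
Z=lambda a:(110+(a[0]+.5)/4-.5,180+(a[1]+.5)/4-.5)
C=np.array([ray(p,T,f,*Z(a),.093) for a in [(556,143),(769,187),(706,370),(458,318)]])
print(C.round(4),C.mean(0))
k=ray(p,T,f,*Z((258,122)),.128);print('knob',k)
w0=ray(p,T,f,*Z((607,174)),.135);w1=ray(p,T,f,*Z((571,141)),.135);print('line',w0,w1,np.degrees(np.arctan2(*(w1-w0)[:2][::-1])))
E
```

```text
[[ 0.6515  0.0167  0.093 ]
 [ 0.639  -0.081   0.093 ]
 [ 0.5406 -0.0689  0.093 ]
 [ 0.5529  0.0293  0.093 ]]
plate c [ 0.59600518 -0.02597872  0.093     ]
[np.float64(0.09933422106447867), np.float64(0.09851508432475244), np.float64(0.09916910696525089), np.float64(0.09896415360385097)]
knob [ 0.57690836 -0.17451983  0.128     ] 0.14976365143826245
line [ 0.5974879  -0.02607077  0.135     ] [ 0.58247972 -0.04506603  0.135     ]
line ang deg -128.31231538847794 from centre -125.32177031191824
bolt dir 82.67409496914945
0 -7.0 0.04
1 -51.2 0.0407
2 -86.0 0.0395
3 -125.5 0.039
4 -167.5 0.0393
5 152.5 0.0384
6 112.1 0.0391
7 68.3 0.0395
8 31.8 0.0403
[[ 0.5428 -0.0613  0.093 ]
 [ 0.5578  0.0322  0.093 ]
 [ 0.6561  0.022   0.093 ]
 [ 0.6422 -0.0778  0.093 ]] [ 0.59970229 -0.02123696  0.093     ]
knob [ 0.57972093 -0.17219248  0.128     ]
line [ 0.59856581 -0.0246267   0.135     ] [ 0.58233471 -0.04236806  0.135     ] -132.45454823710406
```

The top view shows the long chest. Its plate is centred at about pixel (350,183), the knob top at (444,187), and the pointer stands close to 3. The top and scene cameras agree to about 4 mm, and the knob–dial distance comes out at 149.8 mm against the given 150. The dial needs about 77° clockwise. I'm moving above it now.

```bash
python3 -m inch '[[1,[0,0,-30],0],[1,[-40,-26,0],0],[1,[-40,-26,0],0],[1,[-40,-26,0],0],[1,[-40,-26,0],0]]' 30
python3 -m inch '[[1,[-40,-26,0],0],[1,[-40,-26,0],0],[1,[-40,-26,0],0],[1,[-40,-26,0],0],[1,[-40,-26,0],0]]'
python3 -m inch '[[1,[-40,-26,0],0],[1,[-40,-26,0],0],[1,[-40,-26,0],0],[1,[-20,-13,0],0],[1,[0,0,0],0]]'
```

```text
t: 1.18
tcp_pos: [0.3273, 0.374, 0.2577]
eef_rot: [0.193, 0.981, 0.0, 0.0]
force: [0.7, -0.4, -0.4]
grip_width: 0.0939
t: 1.8
tcp_pos: [0.4632, 0.1777, 0.2577]
eef_rot: [0.193, 0.981, 0.0, 0.0]
force: [0.9, 0.2, -0.1]
grip_width: 0.0942
t: 2.42
tcp_pos: [0.5577, 0.0412, 0.2572]
eef_rot: [0.194, 0.981, 0.0, -0.0]
force: [-0.9, 1.8, -1.3]
grip_width: 0.0939
```

```bash
python3 -m inch '[[1,[0,0,0],-0.18],[1,[0,0,0],-0.18],[1,[0,0,0],-0.18],[1,[0,0,0],-0.18],[1,[0,0,0],-0.18]]'
python3 -m inch '[[1,[0,0,0],-0.18],[1,[0,0,0],-0.18],[1,[0,0,0],0],[1,[0,0,0],0],[1,[0,0,0],0]]'
python3 - <<'E'
from h import *
o=get_obs();print(o['tcp_pos'],o['q'])
M=R.from_quat(o['eef_rot']).as_matrix();print('phi',np.degrees(np.arctan2(M[1,1],M[0,1])))
p,T,f=cam('wrist','w1.png')
for t in ['dial_grip','bolt_grip']:
    for r in trace(t,p)[:1]: print(t,r['conf'],np.round(r['box'],1))
E
```

```text
t: 3.05
tcp_pos: [0.5563, 0.044, 0.2575]
eef_rot: [-0.257, 0.966, 0.001, -0.0]
force: [-0.8, -0.1, -0.4]
grip_width: 0.0938
t: 3.68
tcp_pos: [0.5573, 0.0423, 0.2575]
eef_rot: [-0.422, 0.907, 0.0, 0.0]
force: [-0.2, 0.1, -0.7]
grip_width: 0.0935
[0.55726022 0.04229233 0.25750497] [-7.91858126e-02  1.50182347e-01  1.54475696e+00  1.28567334e-04
  1.44668808e+00 -2.52044983e+00]
phi 139.87321318744128
dial_grip 0.66 [246.5 170.2  48.3  57.2]
bolt_grip 0.8 [176.6  65.3  96.9 125. ]
```

View pics/w1.png

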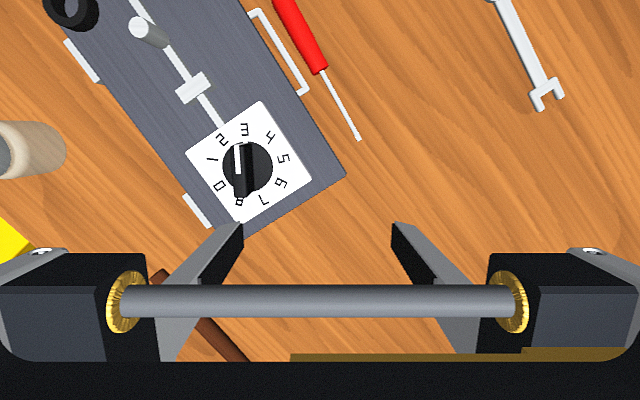

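```bash
python3 -c "
import cv2
a=cv2.imread('pics/w1.png')[90:230,170:350];cv2.imwrite('pics/w1z.png',cv2.resize(a,None,fx=4,fy=4,interpolation=2))"
```

```text
(no output)
```

View pics/w1z.png

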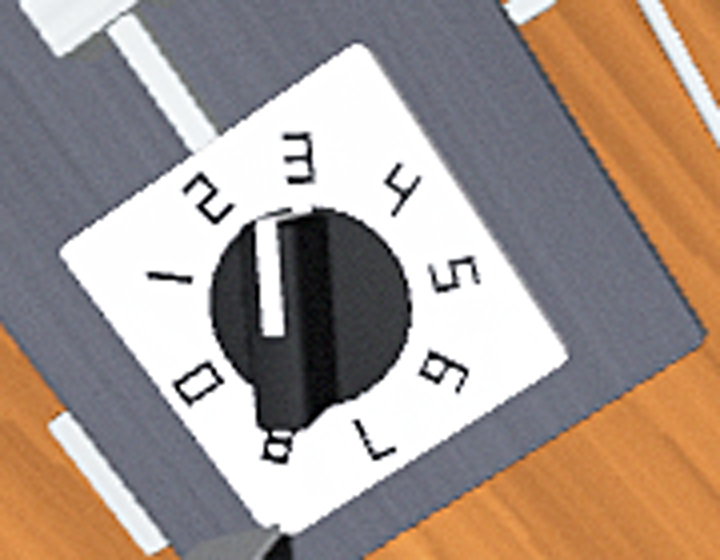

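```bash
python3 - <<'E'
from h import *
o=get_obs();p,T,f=cam('wrist')
Z=lambda a:(170+(a[0]+.5)/4-.5,90+(a[1]+.5)/4-.5)
C=np.array([ray(p,T,f,*Z(a),.093) for a in [(360,43),(568,356),(282,535),(63,252)]])
c=C.mean(0);print(C.round(4),c);print([np.linalg.norm(C[i]-C[i-1]).round(4) for i in range(4)])
for i in range(4): d=C[i]-C[i-1];print(np.degrees(np.arctan2(d[1],d[0])))
w0=ray(p,T,f,*Z((274,336)),.135);w1=ray(p,T,f,*Z((266,218)),.135);d=w1-w0
print('line',w0,w1,np.degrees(np.arctan2(d[1],d[0])),np.linalg.norm(d))
k=ray(p,T,f,140,26,.128);print('knob',k)
M=R.from_quat(o['eef_rot']).as_matrix()
t=(np.array([.597,-.024,.126])-o['tcp_pos']);print('shift mm',M.T@t*1000)
E
```

```text
[[ 0.542  -0.0669  0.093 ]
 [ 0.5539  0.0299  0.093 ]
 [ 0.6493  0.0169  0.093 ]
 [ 0.6392 -0.0788  0.093 ]] [ 0.59609857 -0.02471374  0.093     ]
[np.float64(0.0979), np.float64(0.0975), np.float64(0.0963), np.float64(0.0962)]
172.97489032650276
82.99329882514999
-7.793591493777604
-96.00721758157127
line [ 0.59879201 -0.0237072   0.135     ] [ 0.5811357  -0.04490718  0.135     ] -129.78909255427595 0.027589575492038772
knob [ 0.57662524 -0.17319497  0.128     ]
shift mm [ 24.86559059 -72.71850492 131.42520061]
```

Three views now agree: dial axis at (0.5965, -0.0245) and pointer at -130°. The jaws already stand across the bar. I'll move over it and go down.

```bash
python3 -m inch '[[1,[12,-36,0],0],[1,[13,-36,0],0],[1,[0,0,35],0],[1,[0,0,35],0],[1,[0,0,0],0]]'
python3 - <<'E'
from h import *
o=get_obs();M=R.from_quat(o['eef_rot']).as_matrix();print('shift mm',M.T@(np.array([.5965,-.0245,.126])-o['tcp_pos'])*1000,'phi',np.degrees(np.arctan2(M[1,1],M[0,1])))
p,T,f=cam('wrist','w2.png')
E
```

```text
t: 4.5
tcp_pos: [0.5938, -0.0235, 0.1839]
eef_rot: [-0.422, 0.907, 0.002, -0.003]
force: [-0.5, -0.4, 0.6]
grip_width: 0.0943
shift mm [-1.15004067 -3.08639139 57.84312765] phi 139.8671661065598
```

View pics/w2.png

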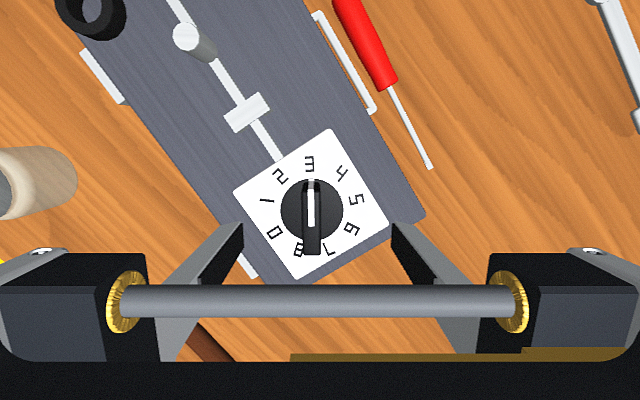

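The bar lies at columns 302–320, upright between the jaws (mid column about 317), with its pointer at 3. I'll go down the remaining 58 mm and grip.

```bash
python3 -m inch '[[1,[-1,-3,20],0],[1,[0,0,20],0],[1,[0,0,12],0],[1,[0,0,5],0],[1,[0,0,0],0]]'
python3 -m inch '[[-1,[0,0,0],0],[-1,[0,0,0],0],[-1,[0,0,0],0],[-1,[0,0,0],0],[-1,[0,0,0],0]]' 25
```

```text
t: 5.18
tcp_pos: [0.5996, -0.0249, 0.1306]
eef_rot: [-0.422, 0.907, -0.0, 0.0]
force: [0.2, -0.7, 0.1]
grip_width: 0.0942
t: 5.8
tcp_pos: [0.5994, -0.0248, 0.1305]
eef_rot: [-0.422, 0.907, -0.0, 0.0]
force: [-0.4, 0.3, 0.5]
grip_width: 0.0477
```

```bash
python3 -m inch '[[-1,[1.5,2.5,3],0],[-1,[0,0,0],0],[-1,[0,0,0],0],[-1,[0,0,0],0],[-1,[0,0,0],0]]' 25
python3 -m inch '[[-1,[0,0,0],0],[-1,[0,0,0],0],[-1,[0,0,0],0],[-1,[0,0,0],0],[-1,[0,0,0],0]]'
```

```text
t: 6.42
tcp_pos: [0.5975, -0.0252, 0.1275]
eef_rot: [-0.422, 0.907, -0.001, 0.001]
force: [4.3, -2.9, -3.9]
grip_width: 0.0141
t: 7.05
tcp_pos: [0.5975, -0.0253, 0.1275]
eef_rot: [-0.422, 0.907, -0.001, 0.001]
force: [4.8, -3.9, -4.1]
grip_width: 0.0138
```

Gripped: the opening is 14 mm, the bar's thickness. Turning 1.35 rad clockwise.

```bash
python3 -m inch '[[-1,[0,-1,0],0],[-1,[0,0,0],0.15],[-1,[0,0,0],0.15],[-1,[0,0,0],0.15],[-1,[0,0,0],0]]'
python3 -m inch '[[-1,[0,0,0],0.15],[-1,[0,0,0],0.15],[-1,[0,0,0],0.15],[-1,[0,0,0],0.15],[-1,[0,0,0],0]]'
python3 -m inch '[[-1,[0,0,0],0.15],[-1,[0,0,0],0.15],[-1,[0,0,0],0],[-1,[0,0,0],0],[-1,[0,0,0],0]]'
python3 - <<'E'
from h import *
o=get_obs();M=R.from_quat(o['eef_rot']).as_matrix();print('phi',np.degrees(np.arctan2(M[1,1],M[0,1])),o['torque'])
p,T,f=cam('wrist','w3.png')
E
```

```text
t: 7.68
tcp_pos: [0.5973, -0.025, 0.1274]
eef_rot: [-0.21, 0.978, 0.0, -0.0]
force: [2.0, -1.0, -2.4]
grip_width: 0.0137
t: 8.3
tcp_pos: [0.5973, -0.0246, 0.1274]
eef_rot: [0.088, 0.996, 0.0, -0.0]
force: [1.8, 0.2, -2.5]
grip_width: 0.0137
t: 8.93
tcp_pos: [0.5973, -0.0244, 0.1275]
eef_rot: [0.236, 0.972, 0.001, -0.0]
force: [2.6, 1.7, -1.6]
grip_width: 0.014
phi 62.690668288627286 [ 0.39869752 -0.60876635  0.0519466 ]
```

View pics/w3.png

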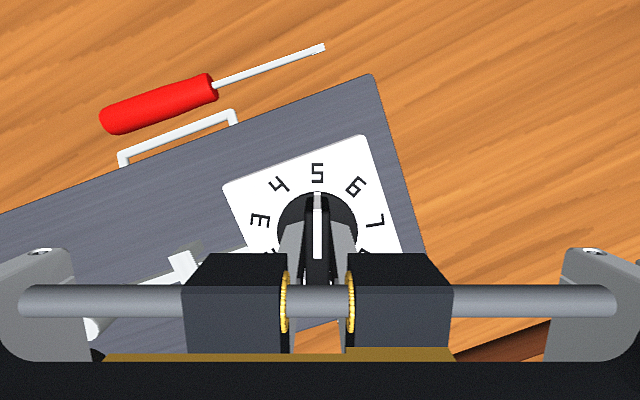

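The white line at column 318 points straight at the numeral 5 (318,173). Releasing the bar and rising.

```bash
python3 -m inch '[[0,[0,0,0],0],[0,[0,0,0],0],[0,[0,0,0],0],[0,[0,0,0],0],[0,[0,0,0],0]]'
python3 -m inch '[[0,[0,0,-10],0],[0,[0,0,-30],0],[0,[0,0,-40],0],[0,[0,0,-20],0],[0,[0,0,0],0]]'
python3 -m inch '[[0,[0,0,0],0.175],[0,[0,0,0],0.175],[0,[0,0,0],0.175],[0,[0,0,0],0.175],[0,[0,0,0],0.175]]'
python3 -m inch '[[0,[0,0,0],0.175],[0,[0,0,0],0.17],[0,[0,0,0],0],[0,[0,0,0],0],[0,[0,0,0],0]]'
python3 - <<'E'
from h import *
o=get_obs();M=R.from_quat(o['eef_rot']).as_matrix();print('phi',np.degrees(np.arctan2(M[1,1],M[0,1])),o['q'][5])
print('shift mm',M.T@(np.array([.577,-.1735,.119])-o['tcp_pos'])*1000)
p,T,f=cam('wrist','w4.png');p,T,f=cam('top','top4.png')
E
```

```text
t: 9.6
tcp_pos: [0.5972, -0.0251, 0.1275]
eef_rot: [0.237, 0.971, -0.0, -0.0]
force: [0.1, -0.4, -0.5]
grip_width: 0.0472
t: 10.22
tcp_pos: [0.599, -0.0253, 0.2306]
eef_rot: [0.237, 0.971, 0.0, 0.003]
force: [-0.6, 0.1, -0.6]
grip_width: 0.0469
t: 10.85
tcp_pos: [0.5963, -0.0249, 0.2257]
eef_rot: [0.629, 0.778, -0.001, -0.001]
force: [0.4, 1.1, 0.4]
grip_width: 0.0468
t: 11.48
tcp_pos: [0.5971, -0.025, 0.2271]
eef_rot: [0.75, 0.661, -0.0, -0.0]
force: [-0.7, 0.7, 0.2]
grip_width: 0.0471
phi -7.258736740408034 -0.05988401484456062
shift mm [-149.85036973   -1.12594071  108.11804214]
```

View pics/w4.png

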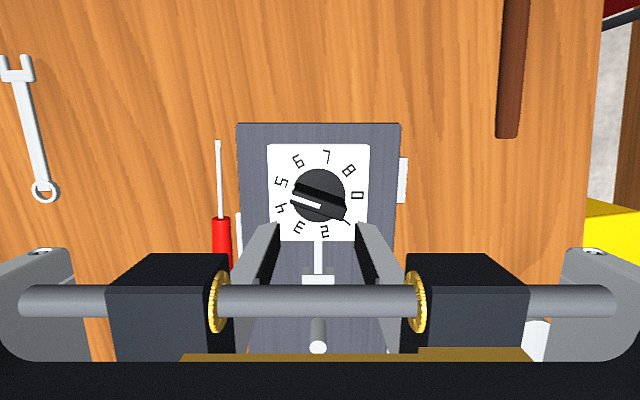

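View pics/top4.png

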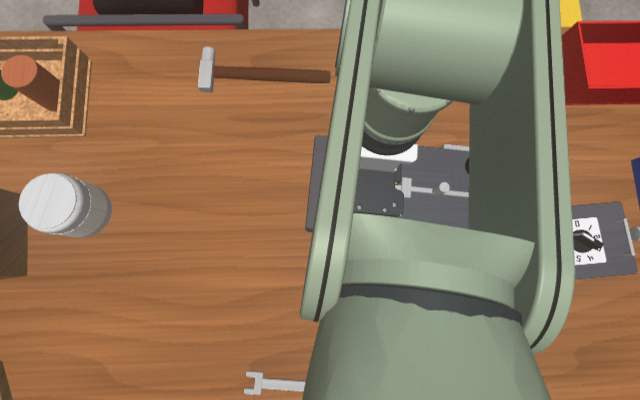

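```bash
python3 - <<'E'
from h import *
p,T,f=cam('wrist')
a=p['frame'][140:245,255:385];cv2.imwrite('pics/w4z.png',cv2.resize(a,None,fx=6,fy=5.5,interpolation=2))
w0=ray(p,T,f,320,206,.135);w1=ray(p,T,f,291,197,.135);d=w1-w0
print(w0,w1,np.degrees(np.arctan2(d[1],d[0])))
print('knob',ray(p,T,f,318,347,.128))
E
```

```text
[ 0.59906698 -0.02536218  0.135     ] [ 0.57524539 -0.01420716  0.135     ] 154.9075558387712
knob [ 0.57856599 -0.17341306  0.128     ]
```

View pics/w4z.png

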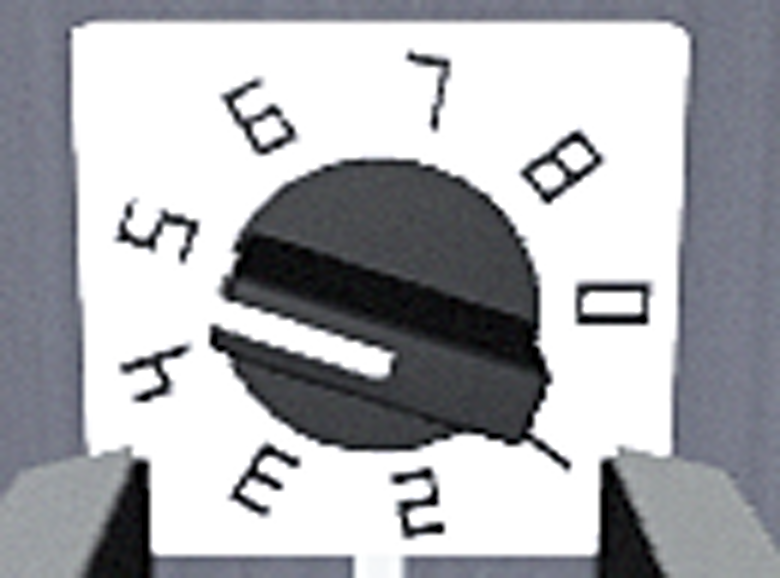

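The pointer measures 155° against 152.8° for numeral 5, which is well within limits. Next I go to the knob.

```bash
python3 -m inch '[[0,[-30,-1,0],0],[0,[-40,0,0],0],[0,[-40,0,0],0],[0,[-40,0,0],0],[0,[0,0,0],0]]'
python3 -m inch '[[0,[0,0,20],0],[0,[0,0,20],0],[0,[0,0,0],0],[0,[0,0,0],0],[0,[0,0,0],0]]'
python3 - <<'E'
from h import *
o=get_obs();M=R.from_quat(o['eef_rot']).as_matrix();print('phi',np.degrees(np.arctan2(M[1,1],M[0,1])))
print('shift mm',M.T@(np.array([.5775,-.1735,.119])-o['tcp_pos'])*1000)
p,T,f=cam('wrist','w5.png')
E
```

```text
t: 12.25
tcp_pos: [0.5768, -0.1763, 0.2275]
eef_rot: [0.752, 0.659, -0.0, 0.0]
force: [-0.8, -0.1, -0.6]
grip_width: 0.0469
t: 12.88
tcp_pos: [0.578, -0.1736, 0.1888]
eef_rot: [0.751, 0.661, 0.001, 0.001]
force: [-0.7, 0.1, -0.2]
grip_width: 0.0469
phi -7.303127127004883
shift mm [ 0.10539112 -0.65721456 69.80548268]
```

View pics/w5.png

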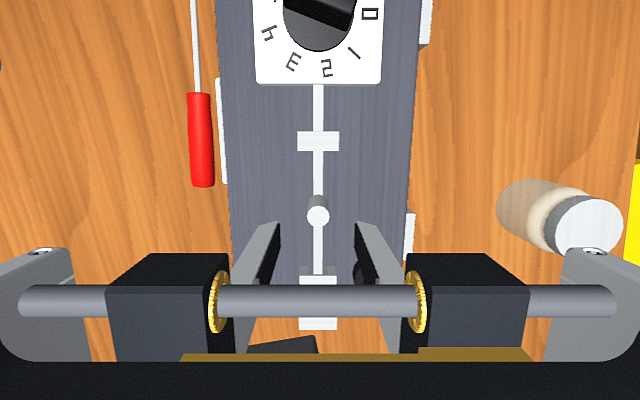

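The knob top (318,215) is centred between the jaws, and the black ring on the lid is clear of the right finger. Going down and gripping.

```bash
python3 -m inch '[[0,[0,-0.5,20],0],[0,[0,0,20],0],[0,[0,0,20],0],[0,[0,0,9],0],[0,[0,0,0],0]]'
python3 -m inch '[[-1,[0,0,0],0],[-1,[0,0,0],0],[-1,[0,0,0],0],[-1,[0,0,0],0],[-1,[0,0,0],0]]' 30
```

```text
t: 13.55
tcp_pos: [0.5765, -0.1735, 0.1183]
eef_rot: [0.751, 0.66, -0.0, -0.0]
force: [0.6, 0.3, -0.0]
grip_width: 0.0471
t: 14.18
tcp_pos: [0.5787, -0.174, 0.1192]
eef_rot: [0.751, 0.66, 0.001, 0.002]
force: [4.4, 0.2, -1.6]
grip_width: 0.0173
```

Gripped: the opening is about 18 mm, the knob's diameter. Drawing the bolt along tool +x.

```bash
python3 -m inch '[[-1,[0,0,0],0],[-1,[5,0,0],0],[-1,[5,0,0],0],[-1,[5,0,0],0],[-1,[5,0,0],0]]'
python3 -m inch '[[-1,[5,0,0],0],[-1,[4,0,0],0],[-1,[3,0,0],0],[-1,[2,0,0],0],[-1,[0,0,0],0]]'
```

```text
t: 14.8
tcp_pos: [0.5811, -0.155, 0.1192]
eef_rot: [0.751, 0.66, 0.001, 0.003]
force: [5.0, -3.2, -2.8]
grip_width: 0.0175
t: 15.42
tcp_pos: [0.5829, -0.1408, 0.1192]
eef_rot: [0.751, 0.66, 0.001, 0.002]
force: [5.0, -1.4, -2.3]
grip_width: 0.0175
```

```bash
python3 -m inch '[[-1,[1,0,0],0],[-1,[1,0,0],0],[-1,[0.5,0,0],0],[-1,[0,0,0],0],[-1,[0,0,0],0]]'
python3 - <<'E'
from h import *
cam('wrist','w6.png')
E
```

```text
t: 16.05
tcp_pos: [0.5832, -0.1393, 0.1192]
eef_rot: [0.751, 0.66, 0.001, 0.003]
force: [4.1, -3.8, -3.0]
grip_width: 0.0176
```

View pics/w6.png

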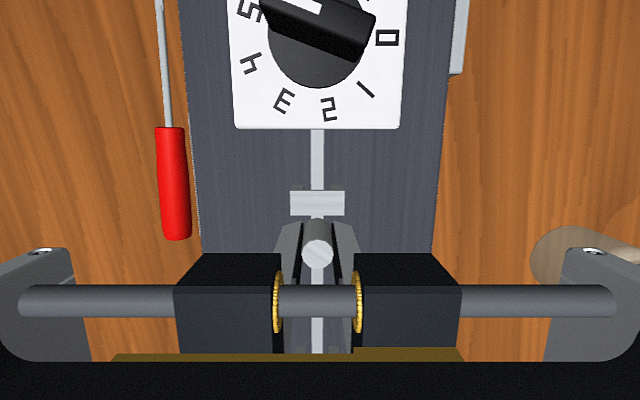

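The knob (318,252) sits close to the bracket, about 35 mm along, and the dial is still at 5. Releasing and rising straight up.

```bash
python3 -m inch '[[0,[0,0,0],0],[0,[0,0,0],0],[0,[0,0,0],0],[0,[0,0,0],0],[0,[0,0,0],0]]'
python3 -m inch '[[0,[0,0,-10],0],[0,[0,0,-30],0],[0,[0,0,-40],0],[0,[0,0,-40],0],[0,[0,0,0],0]]'
python3 -m inch '[[0,[-40,0,0],0],[0,[-40,0,0],0],[0,[-20,0,0],0],[0,[0,0,0],0],[0,[0,0,0],0]]'
python3 - <<'E'
from h import *
o=get_obs();print(o['force'],o['tcp_pos'])
cam('wrist','w7.png')
E
```

```text
t: 16.73
tcp_pos: [0.5812, -0.1373, 0.1184]
eef_rot: [0.751, 0.66, -0.0, -0.0]
force: [-0.1, -0.2, 0.6]
grip_width: 0.0468
t: 17.35
tcp_pos: [0.584, -0.1384, 0.2439]
eef_rot: [0.751, 0.66, 0.002, 0.004]
force: [0.2, -0.1, -0.3]
grip_width: 0.0469
t: 17.98
tcp_pos: [0.5685, -0.2354, 0.238]
eef_rot: [0.751, 0.661, 0.0, -0.001]
force: [-0.3, 0.5, -0.2]
grip_width: 0.047
[-0.2900313   0.50487939 -0.16002914] [ 0.56852516 -0.23540498  0.23796725]
```

View pics/w7.png

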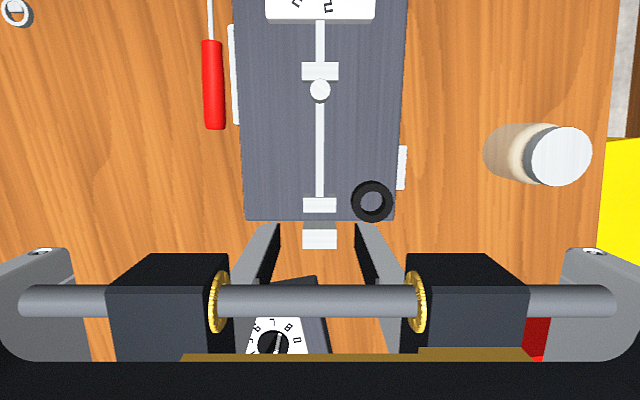

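```bash
python3 - <<'E'
from h import *
p,T,f=cam('wrist');k=ray(p,T,f,320,90,.128);print('knob',k,np.hypot(k[0]-.5965,k[1]+.0245))
p,T,f=cam('scene','s7.png')
a=p['frame'][180:300,110:310];cv2.imwrite('pics/s7z.png',cv2.resize(a,None,fx=4,fy=4,interpolation=2))
E
```

```text
knob [ 0.58269803 -0.13889059  0.128     ] 0.11522022766412322
```

View pics/s7z.png

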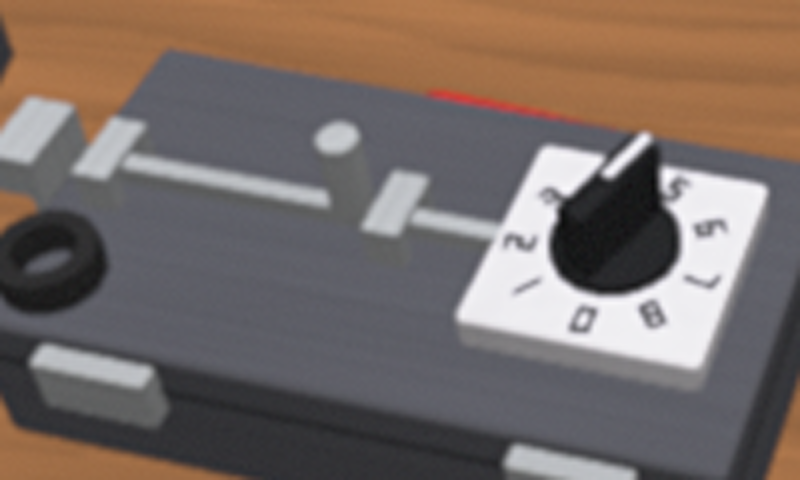

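The knob is 115 mm from the dial axis, so the bolt is drawn the full 35 mm. The pointer is toward 5, and the arm is clear with no contact force. Handing in.

```bash
python3 -c "
from plant import *
print(finish_job())"
```

```text
the job is handed in; nothing more can be done
None
```

I turned the dial about 77° clockwise, from near 3 to 5, and let go. I then drew the bolt back by its knob, released it, raised the gripper and moved it clear. The job is handed in, at about 18 s of the 45 s allowed; it reports no verdict.

- **Dial:** after I released it, the pointer measured 155° against 152.8° for numeral 5, about 2° off. The last scene picture, taken with the bolt drawn, still shows it at 5; I only checked that one by eye.
- **Bolt:** the knob now measures 115 mm from the dial axis, down from 150 mm, so the bolt is at its full 35 mm travel.
- **Arm:** it stands clear above the bench, with under 1 N on the wrist.

No check failed. The only disagreement was about 4 mm between the scene camera and the other two on the dial's position. I went with the top and wrist cameras, which agreed.

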